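Pack the implant-course instrument tray

ROBOT

A 7-joint arm with a two-finger parallel gripper is mounted at the origin on the work surface. World frame = base frame: x ahead of the robot, y to its left, z up, the work surface at z = 0. Lengths are in m, angles in rad, forces in N, time in s.
With the tool pointing down it reaches from about 0.4 to 0.85 m from the base axis. Payload 4.5 kg.
Tool frame: the origin (TCP) lies between the finger pads; the fingertips stand 11 mm ahead of it and the grasp point (between the pads) lies 8 mm behind it (r.tip_reach is the distance from the TCP to the fingertips, in m); x points along the fingers, y is the direction in which the jaws open and shut, and the axes are right-handed (so a half turn about x gives the same grasp; the last joint's range is limited). The gripper opens to 88 mm and grips with 3 to 60 N. Pads are 18 mm wide; open, the fingers measure 123 mm over their backs; the gripper's body (75 mm by 187 mm) begins 45 mm behind the grasp point.
Start: joints at [-1.187, 0.689, -0.195, 1.565, 0.157, 0.902, -0.215], TCP at [0.214, 0.587, 0.25] pointing down, gripper open.
Joint ranges: [-3.01, 3.01], [-0.46, 2.08], [-1.47, 1.51], [0.13, 2.56], [-1, 4.14], [0.04, 2.09], [-2.66, 2.66]. Speed limits (rad/s): [2.57, 2.57, 3.14, 3.14, 3.14, 3.14, 3.14].

INTERFACE

Orientations are given as a unit quaternion [x, y, z, w].
In Python, from plant import r gives the robot as it stands.
- The arm moves only by the tool drive_tool, never from a script. Its argument "deltas" is a list of rows, each a list of 3 entries, a list of its own where there are three numbers: the turn, a rotation vector about the tool's x, y, z in degrees, then the shift along the tool's x, y, z in cm, then the finger opening in cm, from 0 to 8.81. A call has 1 to 12 rows; each row shifts and turns the commanded pose from where the row before left it, along the tool's axes as they then stand; what a row does not reach is not made up. A row lasts 1/12 s, in which the tool goes at most 41.7 mm and 7.16 degrees, less where a joint would pass 70% of its speed; a pose out of reach is approached as far as the arm can. A call is refused whole if a number of a shift passes 4.17 or a number of a turn 7.16, either way. A call with a gripper value outside its range is refused whole. The fingers move at their own pace and stop on an object; "force" is the grip in N (left out, the last holds). Time passes only in rows, so rows that do not move let the fingers close. It gives the time, the measured TCP pose, the force and the opening at its end, in the units of the state.
- r.get_state(): the state, without advancing time (a new reading comes with each control period).
- r.snapshot(name): name is "side" or "top" or "wrist"; returns a dict with "color" (420x560x3 uint8, red, green, blue), "fov_y" (degrees; the focal length in pixels is half the picture's height over the tangent of half this angle, whatever the lens; pixels are square), "cx", "cy" (the principal point, pixels), "extrinsics" (4x4, takes a point from world to camera coordinates); the wrist camera has in their place "tool_from_camera" (4x4, takes a point from camera to tool coordinates, whose origin is the TCP and whose axes are the tool frame's). Camera axes: x right, y up, looking along -z (the intrinsics and any distortion apply to the point x, -y, -z); pixel columns grow to the right and rows downward; lengths in m; the calibration is good to about 2 mm. A picture is of the moment at which its call begins: read the wrist's pose just before it. There is no depth.
- r.finish_job(): hands the job in, once; it reports no verdict.
The state is a dict: "clock": time; "q": joint angles; "qd": joint speeds; "joint_torque": joint torques, N m; "tool_pos": TCP position; "eef_rot": TCP orientation; "contact_force": force on the tool from outside, world axes, zero at the start; "moment": the same for the moment, N m; "opening": opening from 0.0 (shut) to 1.0 (fully open).
Only numpy, scipy, OpenCV 4.12 (cv2) and the standard library are available. Lean on these libraries where they do the work, as an engineer would, in place of code of your own. Each camera call takes 0.05 s, during which the arm holds its last target. There are 200 camera calls.

TASK

Clear up after the implant course: draw the plunger straight up out of the bone mill and pack it, the lidded pot, the bur block that is filled with burs, and the oblong case into the steel tray, each standing upright on the floor of the pocket made for its shape and size. Leave the open cup and the empty bur block where they stand.

Things in the scene. Friction and masses are not known exactly. Their poses are not given: they have to be found in the camera images.
- plunger_mid (a point): Steel plunger, 64 mm tall, 220 g: shaft 24 mm diameter, 50 mm long; on top a round head 34 mm diameter, 14 mm thick. Point: on its axis half-way up, 32 mm above its foot, 25 mm below mid-head; z up. It starts 32 mm deep in the close bore (1 mm play all round) of the mill, a dark steel block 60 mm square, 40 mm high, fixed to the bench; 18 mm of shaft shows under the head. Slides straight up.
- pot_mid (a point): Lidded round pot, plain steel, 46 mm in diameter, body with lid 44 mm high, with a black knob 14 mm in diameter and 10 mm high in the middle of the lid (54 mm in all; lid fast). The point is on its axis half-way up, 27 mm above its underside; z up. About 160 g.
- bur_block_mid (a point): Filled bur block: aluminium block 36 mm square and 42 mm high, with four brass burs standing 10 mm out of its top (52 mm in all). The point is on its axis half-way up, 26 mm above its underside; z up, x and y square to its sides. About 130 g.
- case_mid (a point): Oblong case, plain steel, 56 mm long (its x), 28 mm wide (its y), 46 mm high (z, up). The point is its centre, 23 mm above its underside. About 150 g.
- cup_mid (a point): Look-alike of the pot: open, empty steel cup, 46 mm across the rim, 44 mm high. The point is on its axis half-way up. Not to be packed; stays where it stands.
- empty_block_mid (a point): Look-alike of the bur block: the same 36 mm square aluminium block, 42 mm high, with four empty dark holes and no burs. The point is its centre. Not to be packed; stays where it stands.
- pocket_small_round_floor (a point): Pocket in one of four grey 86 mm square inserts (2 by 2, 90 mm pitch, order varies) of the fixed steel tray, 192 mm square, 12 mm high. Small round pocket, 42 mm inside, white rim 10 mm above its floor: for the plunger. Point: pocket centre, on its floor, 8 mm above the bench; z up, x and y along the tray's sides.
- pocket_large_round_floor (a point): Pocket in one of four grey 86 mm square inserts (2 by 2, 90 mm pitch, order varies) of the fixed steel tray, 192 mm square, 12 mm high. Large round pocket, 66 mm inside, white rim 10 mm above its floor: for the lidded pot. Point: pocket centre, on its floor, 8 mm above the bench; z up, x and y along the tray's sides.
- pocket_square_floor (a point): Pocket in one of four grey 86 mm square inserts (2 by 2, 90 mm pitch, order varies) of the fixed steel tray, 192 mm square, 12 mm high. Square pocket, 56 mm inside, white rim 10 mm above its floor: for the filled bur block. Point: pocket centre, on its floor, 8 mm above the bench; z up, x and y along the tray's sides.
- pocket_oblong_floor (a point): Pocket in one of four grey 86 mm square inserts (2 by 2, 90 mm pitch, order varies) of the fixed steel tray, 192 mm square, 12 mm high. Oblong pocket, inside 76 mm long (its x) and 48 mm wide (its y), white rim 10 mm above its floor: for the oblong case, long side along long side. Point: pocket centre, on its floor, 8 mm above the bench; z up, x and y along the tray's sides.
Things that resemble listed ones, but are neither listed nor needed, are in the scene too. Leave any red look-alike of the part that bears pot_mid alone.

How it is judged:
At the end, for the whole second after the job is handed in: Plunger in the small round pocket, lidded pot in the large round, filled block in the square, case in the oblong: each within 15 mm of its centre, on its floor (height within 4 mm), upright within 0.12 rad, at rest; open cup and empty block within 20 mm of their start, not tipped (0.35 rad) (horizontal distance between plunger_mid and pocket_small_round_floor below 0.015 m and z of plunger_mid in the frame of pocket_small_round_floor between 0.028 and 0.036 m and angle between each of plunger_mid, pot_mid, bur_block_mid, case_mid's own z axis and vertical below 0.12 rad and linear speed of each of plunger, pot, bur_block, case below 0.02 m/s and horizontal distance between pot_mid and pocket_large_round_floor below 0.015 m and z of pot_mid in the frame of pocket_large_round_floor between 0.023 and 0.031 m and horizontal distance between bur_block_mid and pocket_square_floor below 0.015 m and z of bur_block_mid in the frame of pocket_square_floor between 0.022 and 0.03 m and horizontal distance between case_mid and pocket_oblong_floor below 0.015 m and z of case_mid in the frame of pocket_oblong_floor between 0.019 and 0.027 m and not (distance of cup_mid from where it was at the start of the episode above 0.02 m or angle between cup_mid's own z axis and vertical above 0.35 rad) and not (distance of empty_block_mid from where it was at the start of the episode above 0.02 m or angle between empty_block_mid's own z axis and vertical above 0.35 rad)); the robot touches nothing.
It fails at once if the open cup is moved by more than 20 mm or tipped (distance of cup_mid from where it was at the start of the episode above 0.02 m or angle between cup_mid's own z axis and vertical above 0.35 rad).
It fails at once if the empty bur block is moved by more than 20 mm or tipped (distance of empty_block_mid from where it was at the start of the episode above 0.02 m or angle between empty_block_mid's own z axis and vertical above 0.35 rad).
It also fails if it takes over 120 s, if anything falls off the work surface, if the arm or the gripper's body presses on something with over 40 N, if the wrist force passes 120 N, or if a joint passes its speed limit or range.

## Working session

There is one attempt and no reset: what is moved stays moved. The work goes in short steps, Python scripts to look and compute and a tool call to move; the robot and the scene stay as the last step left them, time stands still between calls to the robot, and variables do not carry over. Pictures are saved under pics/ and viewed, about 12 in all and at most 16, crops included, and the job is handed in when it is done.

Besides the shell and the picture viewer there is one more tool, called after "Emit:" as name([rows], argument=value, ...), one row to a line, values as JSON. drive_tool: Moves the arm, as the interface text tells. Its arguments: {"type":"object","properties":{"deltas":{"type":"array","items":{"type":"array"}},"force":{"type":"number"}},"required":["deltas"]}

```bash
ls; mkdir -p pics; cat > h.py <<'E'
import numpy as np, cv2
from plant import r
from scipy.spatial.transform import Rotation as R
def snap(n,f=None):
    s=r.get_state(); d=r.snapshot(n)
    if n=="wrist":
        T=np.eye(4);T[:3,:3]=R.from_quat(s["eef_rot"]).as_matrix();T[:3,3]=s["tool_pos"]
        d["c2w"]=T@np.array(d["tool_from_camera"])
    else: d["c2w"]=np.linalg.inv(np.array(d["extrinsics"]))
    if f: cv2.imwrite("pics/"+f,d["color"][:,:,::-1])
    return d
def ray(d,u,v):
    f=210/np.tan(np.radians(d["fov_y"])/2)
    c=np.array([(u-d["cx"])/f,-(v-d["cy"])/f,-1]); return d["c2w"][:3,3],d["c2w"][:3,:3]@c
def onz(d,u,v,z):
    o,e=ray(d,u,v); return o+e*(z-o[2])/e[2]
def px(d,p):
    f=210/np.tan(np.radians(d["fov_y"])/2)
    c=np.linalg.inv(d["c2w"])@np.append(p,1); return d["cx"]-f*c[0]/c[2], d["cy"]+f*c[1]/c[2]
E
python3 - <<'E'
from h import *
for n in("top","side","wrist"):
    d=snap(n,n+"0.png"); print(n,d["fov_y"],d["cx"],d["cy"],[k for k in d],d["c2w"].round(3).tolist())
s=r.get_state();print(s)
E
```

```text
pics
top 48.81462556803744 275.5981432896966 207.78834778297727 ['color', 'fov_y', 'cx', 'cy', 'extrinsics', 'c2w'] [[-0.023, 0.985, -0.172, 0.322], [-1.0, -0.026, -0.011, 0.003], [-0.015, 0.172, 0.985, 1.268], [0.0, 0.0, 0.0, 1.0]]
side 52.86392438077594 281.4457503868992 209.55210553225538 ['color', 'fov_y', 'cx', 'cy', 'extrinsics', 'c2w'] [[-0.972, 0.186, -0.141, 0.385], [-0.233, -0.739, 0.632, 0.603], [0.013, 0.648, 0.762, 0.752], [0.0, 0.0, 0.0, 1.0]]
wrist 71.70253711863523 283.0166836650533 210.19944686414934 ['color', 'fov_y', 'cx', 'cy', 'tool_from_camera', 'c2w'] [[0.343, -0.89, -0.302, 0.135], [0.939, 0.324, 0.112, 0.615], [-0.002, -0.322, 0.947, 0.384], [0.0, 0.0, 0.0, 1.0]]
{'clock': 0.15, 'q': array([-1.18715722,  0.68980711, -0.19452696,  1.56606364,  0.15734297,
        0.90247919, -0.2151184 ]), 'qd': array([ 1.43563988e-03, -2.67151402e-05, -7.26720038e-04, -3.95710833e-03,
        4.69575703e-04, -4.96250378e-04,  7.74662784e-04]), 'joint_torque': array([-8.25685784e-04, -5.27860343e+01, -1.26812775e+00, -1.53586847e+01,
       -5.25065674e-02,  3.94482136e-03,  1.01386220e-04]), 'tool_pos': array([0.214106  , 0.58671357, 0.24909545]), 'eef_rot': array([ 0.12255268,  0.69635974, -0.12351385,  0.69628176]), 'contact_force': array([ 0.17665207,  0.18741123, -0.2415953 ]), 'moment': array([-0.00071915, -0.02422199,  0.00080392]), 'opening': 1.0012375951241106}
```

View pics/top0.png

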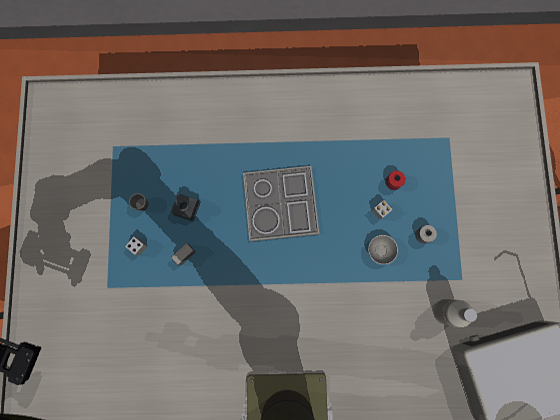

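View pics/side0.png

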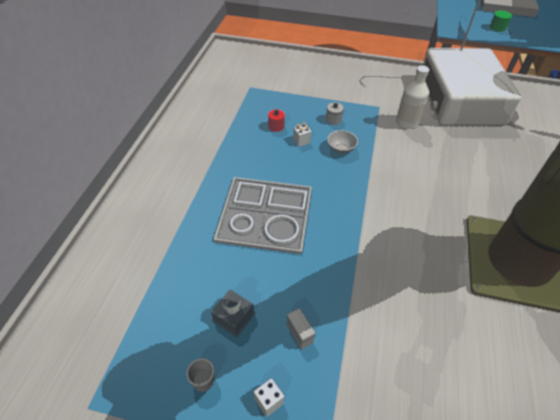

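```bash
python3 - <<'E'
from h import *
d=snap("top");c=d["color"][:,:,::-1]
a=cv2.resize(c[160:280,115:215],None,fx=4,fy=4,interpolation=2); b=cv2.resize(c[160:280,360:450],None,fx=4,fy=4,interpolation=2)
cv2.imwrite("pics/crop1.png",np.hstack([a,b]))
print(d.keys())
for n,u,v,z in[("cup",138,202,.044),("mill",185,208,.04),("plhead",183,202,.082),("empty",135,245,.042),("case",182,254,.046),("pot",428,233,.044),("bur",383,209,.05),("red",396,180,.044),("bowl",382,249,.03),("SR",263,188,.018),("SQ",294.5,184,.018),("LR",265,220,.018),("OB",299.5,217,.018)]:
    print(n,onz(d,u,v,z).round(3))
E
```

```text
dict_keys(['color', 'fov_y', 'cx', 'cy', 'extrinsics', 'c2w'])
cup [0.562 0.388 0.044]
mill [0.543 0.262 0.04 ]
plhead [0.551 0.258 0.082]
empty [0.446 0.394 0.042]
case [0.418 0.267 0.046]
pot [ 0.458 -0.385  0.044]
bur [ 0.524 -0.269  0.05 ]
red [ 0.604 -0.311  0.044]
bowl [ 0.42  -0.264  0.03 ]
SR [0.597 0.05  0.018]
SQ [ 0.606 -0.037  0.018]
LR [0.507 0.047 0.018]
OB [ 0.513 -0.048  0.018]
```

View pics/crop1.png

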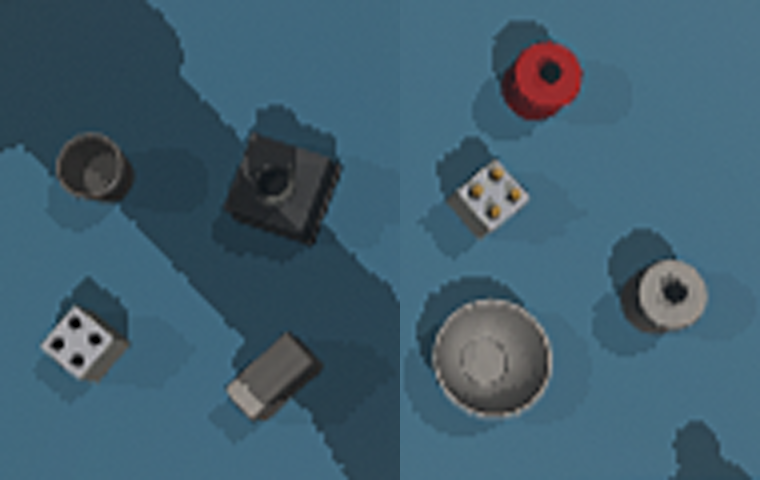

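```bash
cat >> h.py <<'E'
def plan(p,yaw=None):
    "yaw: world angle (deg) of tool y (mod 180). prints turn and shift"
    s=r.get_state(); M=R.from_quat(s["eef_rot"]).as_matrix(); t=np.array(s["tool_pos"])
    cy=np.degrees(np.arctan2(M[1,1],M[0,1]))
    dy=0 if yaw is None else (yaw-cy+90)%180-90
    a=np.radians(cy+dy); y=np.array([np.cos(a),np.sin(a),0]); x=np.array([0,0,-1.]); T=np.c_[x,y,np.cross(x,y)]
    rv=np.degrees(R.from_matrix(M.T@T).as_rotvec())
    sh=100*T.T@(np.array(p)-t)
    print(f"t={s['clock']:.2f} tcp={t.round(4)} yaw={cy:.1f} q7={s['q'][6]:.2f} open={s['opening']*88.1:.1f}mm F={np.round(s['contact_force'],1)} | TURN {rv.round(1)} then SHIFT {sh.round(2)} (cm; before turn: {(100*M.T@(np.array(p)-t)).round(2)})")
E
python3 -c "
from h import *
plan([.46,.30,.25]);plan([.46,.30,.25],-45);d=r.get_state();print(R.from_quat(d['eef_rot']).as_matrix().round(3))"
```

```text
t=0.20 tcp=[0.2141 0.5868 0.2492] yaw=70.0 q7=-0.22 open=87.7mm F=[ 0.1 -0.5 -0.9] | TURN [0.  0.  0.1] then SHIFT [ -0.08 -18.52  32.93] (cm; before turn: [ -0.06 -18.52  32.93])
t=0.20 tcp=[0.2141 0.5868 0.2492] yaw=70.0 q7=-0.22 open=87.7mm F=[ 0.1 -0.5 -0.9] | TURN [-65.   -0.    0.1] then SHIFT [ -0.08 -37.67  -2.89] (cm; before turn: [ -0.06 -18.52  32.93])
[[-0.     0.343  0.939]
 [-0.001  0.939 -0.343]
 [-1.    -0.001  0.   ]]
```

Emit:
drive_tool([
  [[0,0,0],[0,-1.54,2.74],8.81],
  [[0,0,0],[0,-1.54,2.74],8.81],
  [[0,0,0],[0,-1.54,2.74],8.81],
  [[0,0,0],[0,-1.54,2.74],8.81],
  [[0,0,0],[0,-1.54,2.74],8.81],
  [[0,0,0],[0,-1.54,2.74],8.81],
  [[0,0,0],[0,-1.54,2.74],8.81],
  [[0,0,0],[0,-1.54,2.74],8.81],
  [[0,0,0],[0,-1.54,2.74],8.81],
  [[0,0,0],[0,-1.54,2.74],8.81],
  [[0,0,0],[0,-1.54,2.74],8.81],
  [[0,0,0],[0,-1.54,2.74],8.81],
])

```text
clock: 1.2
tool_pos: [0.4605, 0.2995, 0.2497]
eef_rot: [0.123, 0.696, -0.123, 0.696]
contact_force: [1.2, -1.1, -0.3]
opening: 1.003
```

```bash
python3 - <<'E'
from h import *
plan([.418,.267,.2])
d=snap("wrist","w1.png")
for n,p in dict(cup=[.562,.388,.044],mill=[.543,.262,.04],pl=[.551,.258,.082],empty=[.446,.394,.042],case=[.418,.267,.046]).items(): print(n,np.round(px(d,p)))
E
```

```text
t=1.20 tcp=[0.4605 0.2995 0.2497] yaw=70.0 q7=0.37 open=88.4mm F=[ 1.2 -1.1 -0.3] | TURN [-0. -0.  0.] then SHIFT [ 4.97 -4.51 -2.88] (cm; before turn: [ 4.97 -4.51 -2.88])
cup [376. 235.]
mill [278. 251.]
pl [277. 274.]
empty [356. 146.]
case [245. 161.]
```

View pics/w1.png

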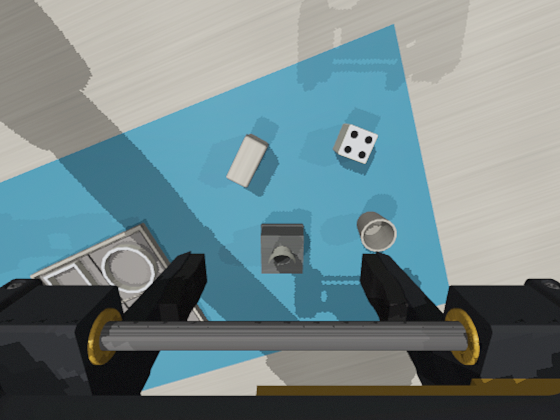

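```bash
python3 - <<'E'
from h import *
c=cv2.imread("pics/w1.png")
a=cv2.resize(c[205:295,240:330],None,fx=6,fy=6,interpolation=2)
cv2.imwrite("pics/crop2.png",a)
d=snap("wrist")
g=cv2.cvtColor(c,cv2.COLOR_BGR2HSV)
def face(x0,y0,x1,y1,m):
    k=np.zeros(m.shape,np.uint8);k[y0:y1,x0:x1]=m[y0:y1,x0:x1]*255
    cs=cv2.findContours(k,0,2)[0];return max(cs,key=cv2.contourArea)
white=(g[...,1]<60)&(g[...,2]>170)
for n,box,z in(("case",(215,125,285,195),.046),("empty",(325,110,385,170),.042)):
    q=cv2.boxPoints(cv2.minAreaRect(face(*box,white)))
    P=np.array([onz(d,u,v,z) for u,v in q]);e=np.diff(np.r_[P,P[:1]],axis=0)[:,:2]
    print(n,q.round(0).tolist(),P.mean(0).round(4),np.hypot(*e.T).round(4),np.degrees(np.arctan2(e[:,1],e[:,0])).round(1))
E
```

```text
case [[225.0, 176.0], [245.0, 136.0], [266.0, 146.0], [245.0, 187.0]] [0.4245 0.2588 0.046 ] [0.0538 0.0255 0.0543 0.0267] [ 130.2   43.   -48.5 -138.3]
empty [[337.0, 153.0], [350.0, 123.0], [378.0, 135.0], [365.0, 165.0]] [0.4521 0.3875 0.042 ] [0.0361 0.0356 0.0366 0.0368] [ 139.6   48.2  -38.5 -132.5]
```

View pics/crop2.png

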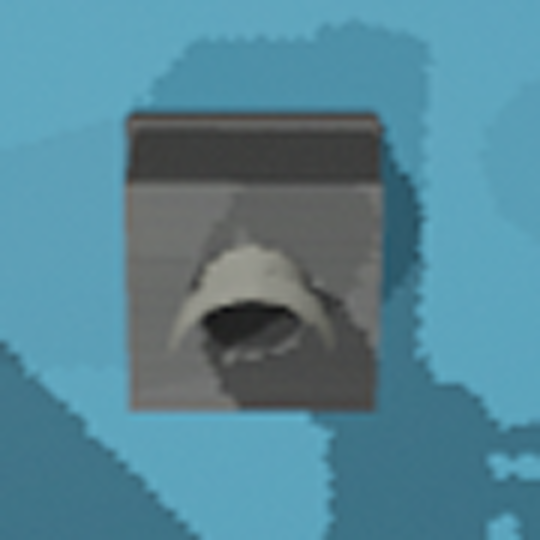

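```bash
python3 - <<'E'
from h import *
plan([.4245,.2588,.10],42)
d=snap("wrist")
P=np.array([onz(d,240+u/6,205+v/6,.04) for u,v in((127,183),(382,183),(375,410),(130,410))])
e=np.diff(np.r_[P,P[:1]],axis=0);print(P.mean(0).round(4),np.hypot(e[:,0],e[:,1]).round(4),np.degrees(np.arctan2(e[:,1],e[:,0])).round(1))
E
```

```text
t=1.30 tcp=[0.464  0.2946 0.2494] yaw=69.4 q7=0.37 open=88.0mm F=[-0.5  0.6  0. ] | TURN [27.4  0.2  0.1] then SHIFT [14.94 -5.34  0.02] (cm; before turn: [14.94 -4.7  -2.49])
[0.5537 0.2583 0.04  ] [0.0549 0.0558 0.0553 0.0558] [  69.5  -20.9 -110.5  158.7]
```

Emit:
drive_tool([
  [[5.5,0,0],[1.5,-0.6,-0.5],8.81],
  [[5.5,0,0],[1.5,-0.6,-0.5],8.81],
  [[5.5,0,0],[1.5,-0.6,-0.5],8.81],
  [[5.5,0,0],[1.5,-0.6,-0.5],8.81],
  [[5.5,0,0],[1.5,-1.0,0],8.81],
  [[0,0,0],[1.5,-1.0,0],8.81],
  [[0,0,0],[0,0,0],8.81],
  [[0,0,0],[0,0,0],8.81],
  [[0,0,0],[0,0,0],8.81],
])

```text
clock: 2.1
tool_pos: [0.4173, 0.2767, 0.1604]
eef_rot: [0.285, 0.647, -0.284, 0.647]
contact_force: [-0.0, -0.7, -0.7]
opening: 1.003
```

```bash
cat >> h.py <<'E'
def rect(d,p,half,z,mask):
    "min-area rectangle of the masked face around predicted world point p"
    u,v=map(int,px(d,p)); u0,v0=max(u-half,0),max(v-half,0); k=np.zeros(mask.shape,np.uint8)
    k[v0:v+half,u0:u+half]=mask[v0:v+half,u0:u+half]*255
    c=max(cv2.findContours(k,0,2)[0],key=cv2.contourArea); q=cv2.boxPoints(cv2.minAreaRect(c))
    P=np.array([onz(d,a,b,z) for a,b in q]);e=np.diff(np.r_[P,P[:1]],axis=0)[:,:2]
    print(q.round(0).tolist(),"C",P.mean(0).round(4),"L",np.hypot(*e.T).round(4),"A",np.degrees(np.arctan2(e[:,1],e[:,0])).round(1))
    return P.mean(0)
def hsv(d): return cv2.cvtColor(d["color"],cv2.COLOR_RGB2HSV)
E
python3 - <<'E'
from h import *
d=snap("wrist","w2.png"); g=hsv(d)
u,v=map(int,px(d,[.421,.263,.046])); print(u,v,g[v,u],g[v,u+60],g[v-60,u])
p=rect(d,[.421,.263,.046],90,.046,(g[...,1]<60)&(g[...,2]>150))
plan([p[0],p[1],.03],42)
E
```

```text
276 221 [ 22  14 204] [ 97 125 189] [ 98 134 169]
[[263.0, 188.0], [292.0, 188.0], [292.0, 244.0], [263.0, 244.0]] C [0.4188 0.2673 0.046 ] L [0.0256 0.0544 0.0274 0.0544] A [  42.5  -46.9 -137.5  131.3]
t=2.15 tcp=[0.4177 0.2767 0.1606] yaw=42.5 q7=-0.04 open=88.0mm F=[0.7 0.5 0.2] | TURN [ 0.5 -0.  -0.2] then SHIFT [13.06 -0.54  0.77] (cm; before turn: [13.06 -0.59  0.78])
```

View pics/w2.png

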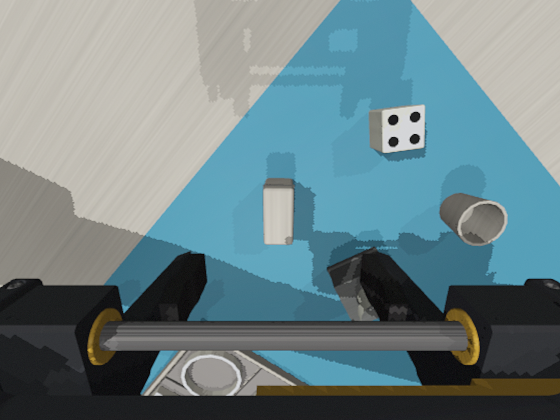

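Emit:
drive_tool([
  [[0,0,0],[2.0,-0.3,0.4],6],
  [[0,0,0],[2.0,-0.25,0.37],6],
  [[0,0,0],[2.5,0,0],6],
  [[0,0,0],[2.5,0,0],6],
  [[0,0,0],[2.5,0,0],6],
  [[0,0,0],[1.56,0,0],6],
  [[0,0,0],[0,0,0],6],
  [[0,0,0],[0,0,0],2],
  [[0,0,0],[0,0,0],2],
  [[0,0,0],[0,0,0],2],
  [[0,0,0],[0,0,0],2],
  [[0,0,0],[0,0,0],2],
], force=30)

```text
clock: 3.15
tool_pos: [0.4188, 0.2664, 0.0301]
eef_rot: [0.286, 0.647, -0.284, 0.648]
contact_force: [0.4, 0.7, 1.0]
opening: 0.325
```

```bash
python3 - <<'E'
from h import *
plan([.515,-.02,.16],95);plan([.53,.15,.16],95)
E
```

```text
t=3.15 tcp=[0.4188 0.2664 0.0301] yaw=42.5 q7=-0.05 open=28.6mm F=[0.4 0.7 1. ] | TURN [-52.5   0.1  -0.1] then SHIFT [-12.99 -29.37   7.09] (cm; before turn: [-13.02 -12.2   27.62])
t=3.15 tcp=[0.4188 0.2664 0.0301] yaw=42.5 q7=-0.05 open=28.6mm F=[0.4 0.7 1. ] | TURN [-52.5   0.1  -0.1] then SHIFT [-12.99 -12.56  10.06] (cm; before turn: [-12.98   0.38  16.09])
```

```bash
python3 - <<'E'
from h import *
d=snap("top","top1.png"); c=d["color"]; g=hsv(d)
k=((g[...,1]<40)&(g[...,2]>150)).astype(np.uint8)*255
m=np.zeros_like(k); m[168:239,246:317]=k[168:239,246:317]
cs,h=cv2.findContours(m,cv2.RETR_CCOMP,2)
for i,cc in enumerate(cs):
    if cv2.contourArea(cc)>150:
        (cu,cv_),s,a=cv2.minAreaRect(cc); q=cv2.boxPoints(((cu,cv_),s,a)); P=np.array([onz(d,x,y,.018) for x,y in q]); e=np.diff(np.r_[P,P[:1]],axis=0)
        print(h[0][i][3]>=0,(round(cu),round(cv_)),P.mean(0).round(4),np.hypot(e[:2,0],e[:2,1]).round(3),np.degrees(np.arctan2(e[:2,1],e[:2,0])).round(1))
for u,v in((243,171),(311,165),(319,234),(249,242)): print(onz(d,u,v,.012).round(3))
a=np.hstack([cv2.resize(x[155:250,235:330],None,fx=4,fy=4,interpolation=2) for x in(c[...,::-1],cv2.cvtColor(m,8))])
cv2.imwrite("pics/tray.png",a)
E
```

```text
False (266, 220) [0.5076 0.0453 0.018 ] [0.072 0.072] [ -45.8 -136.8]
True (266, 220) [0.5076 0.0453 0.018 ] [0.068 0.068] [ -45.8 -136.8]
False (298, 217) [ 0.5149 -0.0449  0.018 ] [0.056 0.084] [ -85.1 -175.8]
True (298, 216) [ 0.5151 -0.0449  0.018 ] [0.054 0.082] [ -85.4 -176.1]
False (262, 188) [0.5986 0.0518 0.018 ] [0.048 0.047] [ -0.9 -91.6]
True (262, 188) [0.5979 0.0525 0.018 ] [0.045 0.044] [ -45.6 -137.1]
False (295, 185) [ 0.6046 -0.0378  0.018 ] [0.064 0.063] [ -85.  -175.8]
True (295, 185) [ 0.6046 -0.0374  0.018 ] [0.062 0.062] [ -85.  -175.8]
[0.648 0.106 0.012]
[ 0.661 -0.085  0.012]
[ 0.466 -0.1    0.012]
[0.449 0.092 0.012]
```

View pics/tray.png

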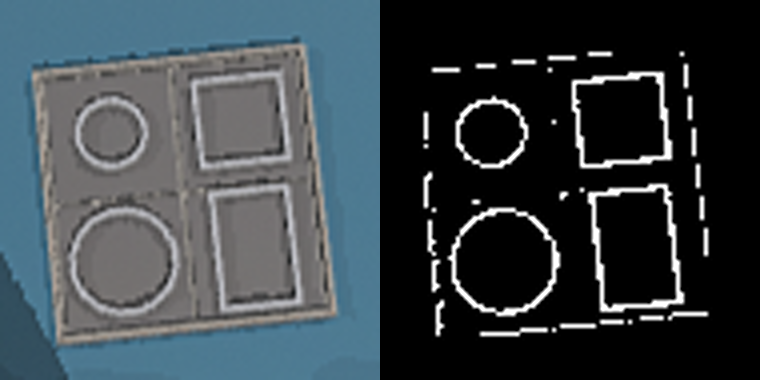

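Emit:
drive_tool([
  [[0,0,0],[-2,0,0],2],
  [[0,0,0],[-3,0,0],2],
  [[0,0,0],[-3,0,0],2],
  [[-6.5,0,0],[-1,0,1.5],2],
  [[-6.5,0,0],[-1,0,1.5],2],
  [[-6.5,0,0],[-1,0,1.5],2],
  [[-6.5,0,0],[-1,0,1.5],2],
  [[-6.5,0,0],[-1,0,1.5],2],
  [[-6.5,0,0],[0,-1,1],2],
  [[-6.5,0,0],[0,-1,0],2],
  [[-6.5,0,0],[0,-1,0],2],
  [[0,0,0],[0,0,0],2],
])

```text
clock: 4.2
tool_pos: [0.4838, 0.1881, 0.1589]
eef_rot: [-0.028, 0.707, 0.026, 0.706]
contact_force: [-0.2, -0.1, -1.1]
opening: 0.316
```

```bash
python3 - <<'E'
from h import *
plan([.515,-.045,.10],94.6)
E
```

```text
t=4.20 tcp=[0.4838 0.1881 0.1589] yaw=94.4 q7=0.72 open=27.9mm F=[-0.2 -0.1 -1.1] | TURN [-0.2 -0.1  0.2] then SHIFT [  5.89 -23.49   1.24] (cm; before turn: [  5.95 -23.46   1.32])
```

Emit:
drive_tool([
  [[0,0,0],[0,-2.5,0.2],2],
  [[0,0,0],[0,-3,0.2],2],
  [[0,0,0],[0,-3,0.2],2],
  [[0,0,0],[0,-3,0.2],2],
  [[0,0,0],[0,-3,0.2],2],
  [[0,0,0],[0,-3,0.2],2],
  [[0,0,0],[0.9,-3,0.1],2],
  [[0,0,0],[2,-2,0],2],
  [[0,0,0],[3,-1,0],2],
  [[0,0,0],[0,0,0],2],
  [[0,0,0],[0,0,0],2],
  [[0,0,0],[0,0,0],2],
])

```text
clock: 5.2
tool_pos: [0.516, -0.0395, 0.101]
eef_rot: [-0.027, 0.706, 0.028, 0.707]
contact_force: [-0.2, 0.8, -1.3]
opening: 0.315
```

```bash
python3 - <<'E'
from h import *
plan([.515,-.045,.039],94.6)
d=snap("side","side1.png")
E
```

```text
t=5.20 tcp=[ 0.516  -0.0395  0.101 ] yaw=94.5 q7=1.04 open=27.7mm F=[-0.2  0.8 -1.3] | TURN [-0.1  0.1 -0.1] then SHIFT [ 6.2  -0.54 -0.14] (cm; before turn: [ 6.2  -0.54 -0.15])
```

View pics/side1.png

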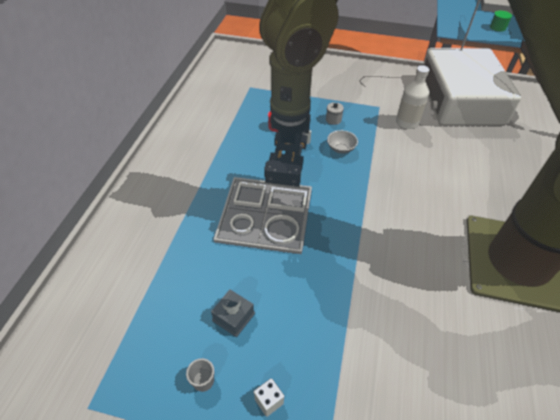

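Emit:
drive_tool([
  [[0,0,0],[2.5,-0.5,0],2],
  [[0,0,0],[2,0,0],2],
  [[0,0,0],[1,0,0],2],
  [[0,0,0],[0.6,0,0],2],
  [[0,0,0],[0,0,0],2],
  [[0,0,0],[0,0,0],2],
  [[0,0,0],[0.1,0,0],2],
  [[0,0,0],[0,0,0],2],
])

```text
clock: 5.92
tool_pos: [0.5164, -0.0465, 0.0389]
eef_rot: [-0.027, 0.706, 0.028, 0.707]
contact_force: [0.1, 0.8, -0.3]
opening: 0.315
```

Emit:
drive_tool([
  [[0,0,0],[0,0,0],3.6],
  [[0,0,0],[0,0,0],5],
  [[0,0,0],[0,0,0],5],
  [[0,0,0],[-2,0,0],6],
  [[0,0,0],[-4,0,0],6],
  [[0,0,0],[-4,0,0],6],
  [[0,0,0],[-2,0,0],6],
  [[0,0,0],[0,0,0],8.81],
])

```text
clock: 6.58
tool_pos: [0.5184, -0.0466, 0.1624]
eef_rot: [-0.027, 0.704, 0.027, 0.71]
contact_force: [0.1, 0.2, 0.2]
opening: 0.735
```

```bash
python3 - <<'E'
from h import *
plan([.524,-.269,.18],51)
d=snap("top"); c=d["color"]
E
```

```text
t=6.58 tcp=[ 0.5184 -0.0466  0.1624] yaw=94.4 q7=1.11 open=64.7mm F=[0.1 0.2 0.2] | TURN [43.4  0.5 -0.2] then SHIFT [ -1.76 -16.94  14.43] (cm; before turn: [ -1.76 -22.22  -1.14])
```

Emit:
drive_tool([
  [[0,0,0],[-0.4,-3,0],8.81],
  [[0,0,0],[-0.6,-3.4,0],8.81],
  [[0,0,0],[-0.6,-3.4,0],8.81],
  [[6,0,0],[-0.6,-3.4,0],8.81],
  [[6,0,0],[-0.6,-3.2,0.3],8.81],
  [[6,0,0],[-0.5,-2,0.3],8.81],
  [[7,0,0],[0,0,0],8.81],
  [[7,0,0],[0,0,0],8.81],
  [[7,0,0],[0,0,0],8.81],
  [[7,0,0],[0,0,0],8.81],
  [[7,0,0],[0,0,0],8.81],
  [[0,0,0],[0,0,0],8.81],
])

```text
clock: 7.63
tool_pos: [0.5277, -0.2303, 0.1895]
eef_rot: [0.291, 0.645, -0.292, 0.643]
contact_force: [-0.5, -0.6, -0.3]
opening: 1.002
```

Emit:
drive_tool([
  [[0,0,0],[0,0,0],8.81],
  [[0,0,0],[0,0,0],8.81],
])

```text
clock: 7.8
tool_pos: [0.5281, -0.2304, 0.1902]
eef_rot: [0.289, 0.646, -0.29, 0.645]
contact_force: [0.5, 0.5, -0.3]
opening: 1.001
```

```bash
python3 - <<'E'
from h import *
d=snap("wrist","w3.png")
for p in([.524,-.269,.042],[.458,-.385,.044],[.604,-.311,.044]):
    print(np.round(px(d,p)))
g=hsv(d)
p=rect(d,[.524,-.269,.042],60,.042,(g[...,1]<60)&(g[...,2]>150))
plan([p[0],p[1],.03],41)
E
```

```text
[256. 222.]
[141. 260.]
[286. 293.]
[[239.0, 241.0], [241.0, 209.0], [275.0, 211.0], [273.0, 243.0]] C [ 0.5276 -0.2717  0.042 ] L [0.0364 0.0355 0.0364 0.0369] A [ 126.    38.3  -51.9 -141.8]
t=7.85 tcp=[ 0.5282 -0.2304  0.1904] yaw=41.6 q7=0.81 open=87.8mm F=[0.3 0.3 0.2] | TURN [ 0.6 -0.1  0. ] then SHIFT [16.04 -2.75  3.07] (cm; before turn: [16.04 -2.77  3.06])
```

View pics/w3.png

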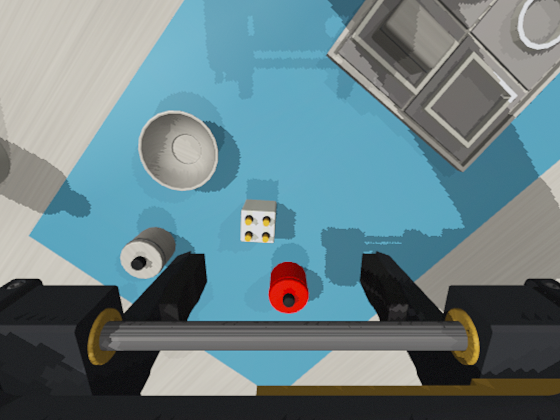

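Emit:
drive_tool([
  [[3.3,0,0],[1,-1.3,1.6],6.5],
  [[0,0,0],[1.5,-1.3,1.6],6.5],
  [[0,0,0],[2.5,0,0],6.5],
  [[0,0,0],[3,0,0],6.5],
  [[0,0,0],[3,0,0],6.5],
  [[0,0,0],[3,0,0],6.5],
  [[0,0,0],[1.7,0,0],6.5],
  [[0,0,0],[0.5,0,0],6.5],
  [[0,0,0],[0,0,0],6.5],
])

```text
clock: 8.6
tool_pos: [0.5279, -0.2723, 0.0273]
eef_rot: [0.309, 0.637, -0.31, 0.635]
contact_force: [-0.5, -0.1, 1.1]
opening: 0.737
```

```bash
python3 - <<'E'
from h import *
plan([.5276,-.2717,.028],38.3)
E
```

```text
t=8.60 tcp=[ 0.5279 -0.2723  0.0273] yaw=38.1 q7=0.76 open=64.9mm F=[-0.5 -0.1  1.1] | TURN [-0.2 -0.1  0.1] then SHIFT [-0.07  0.01 -0.06] (cm; before turn: [-0.07  0.01 -0.06])
```

Emit:
drive_tool([
  [[0,0,0],[0,0,0],2.8],
  [[0,0,0],[0,0,0],2.8],
  [[0,0,0],[0,0,0],2.8],
  [[0,0,0],[0,0,0],2.8],
  [[0,0,0],[-2,0,0],2.8],
  [[0,0,0],[-3,0,0],2.8],
  [[0,0,0],[-3,0,0],2.8],
  [[6.7,0,0],[-2,0,0],2.8],
  [[6.7,0,0],[-1,0,-2],2.8],
  [[6.7,0,0],[0,0,-2],2.8],
  [[6.7,0,0],[0,0,-2],2.8],
  [[6.7,0,0],[0,0,-2],2.8],
], force=30)

```text
clock: 9.6
tool_pos: [0.4992, -0.1976, 0.14]
eef_rot: [0.481, 0.518, -0.481, 0.518]
contact_force: [-0.1, -0.5, -2.0]
opening: 0.406
```

```bash
python3 - <<'E'
from h import *
plan([.6045,-.038,.1],4.6)
E
```

```text
t=9.60 tcp=[ 0.4992 -0.1976  0.14  ] yaw=4.3 q7=0.30 open=35.7mm F=[-0.1 -0.5 -2. ] | TURN [-0.3  0.  -0. ] then SHIFT [  4.    11.77 -15.07] (cm; before turn: [  4.    11.68 -15.14])
```

Emit:
drive_tool([
  [[0,0,0],[0,2,-2],2.8],
  [[0,0,0],[0,2.4,-3],2.8],
  [[0,0,0],[0,2.4,-3],2.8],
  [[0,0,0],[0,2.4,-3],2.8],
  [[0,0,0],[0.5,1.5,-2],2.8],
  [[0,0,0],[1.5,1,-1.3],2.8],
  [[0,0,0],[2,0,0],2.8],
  [[0,0,0],[0,0,0],2.8],
  [[0,0,0],[0,0,0],2.8],
])

```text
clock: 10.35
tool_pos: [0.6039, -0.0462, 0.0987]
eef_rot: [0.479, 0.521, -0.48, 0.519]
contact_force: [-0.7, -0.7, -1.5]
opening: 0.407
```

```bash
python3 - <<'E'
from h import *
plan([.6045,-.038,.037],4.6)
E
```

```text
t=10.35 tcp=[ 0.6039 -0.0462  0.0987] yaw=4.7 q7=0.07 open=35.9mm F=[-0.7 -0.7 -1.5] | TURN [0.1 0.  0.2] then SHIFT [ 6.17  0.12 -0.81] (cm; before turn: [ 6.17  0.14 -0.81])
```

Emit:
drive_tool([
  [[0,0,0],[2,0.1,-0.8],2.8],
  [[0,0,0],[2,0,0],2.8],
  [[0,0,0],[1.2,0,0],2.8],
  [[0,0,0],[0.6,0,0],2.8],
  [[0,0,0],[0.45,0,0],2.8],
  [[0,0,0],[0,0,0],2.8],
  [[0,0,0],[0,0,0],2.8],
  [[0,0,0],[0,0,0],4.2],
  [[0,0,0],[0,0,0],5.4],
  [[0,0,0],[0,0,0],5.4],
])

```text
clock: 11.18
tool_pos: [0.606, -0.0389, 0.0376]
eef_rot: [0.48, 0.519, -0.479, 0.52]
contact_force: [0.7, 0.1, 0.7]
opening: 0.599
```

Emit:
drive_tool([
  [[0,0,0],[-2,0,0],5.4],
  [[0,0,0],[-3.5,0,0],5.4],
  [[0,0,0],[-3.5,0,0],5.4],
  [[0,0,0],[-3,0,0],7],
  [[0,0,0],[-1,0,3],8.81],
  [[0,0,0],[-1,0,3],8.81],
  [[0,0,0],[0,0,3],8.81],
  [[0,0,0],[0,0,3],8.81],
  [[0,0,0],[0,0,3],8.81],
  [[0,0,0],[0,0,3],8.81],
])

```text
clock: 12.02
tool_pos: [0.6197, -0.2193, 0.1767]
eef_rot: [0.479, 0.52, -0.48, 0.52]
contact_force: [1.4, 0.3, 0.4]
opening: 1.005
```

```bash
python3 - <<'E'
from h import *
plan([.46,-.36,.19],30)
plan([.46,-.36,.19],50)
E
```

```text
t=12.02 tcp=[ 0.6197 -0.2193  0.1767] yaw=4.6 q7=0.32 open=88.6mm F=[1.4 0.3 0.4] | TURN [-25.4   0.    0. ] then SHIFT [ -1.33 -20.87   4.2 ] (cm; before turn: [ -1.32 -17.05  12.74])
t=12.02 tcp=[ 0.6197 -0.2193  0.1767] yaw=4.6 q7=0.32 open=88.6mm F=[1.4 0.3 0.4] | TURN [-45.4   0.    0. ] then SHIFT [ -1.33 -21.04  -3.19] (cm; before turn: [ -1.32 -17.05  12.74])
```

Emit:
drive_tool([
  [[0,0,0],[-0.3,-2.4,1.8],8.81],
  [[0,0,0],[-0.3,-2.6,1.9],8.81],
  [[0,0,0],[-0.3,-2.6,1.9],8.81],
  [[0,0,0],[-0.3,-2.6,1.9],8.81],
  [[0,0,0],[0,-2.6,1.9],8.81],
  [[0,0,0],[0,-2.4,1.5],8.81],
  [[0,0,0],[0,-1.8,1],8.81],
  [[0,0,0],[0,0,0],8.81],
  [[0,0,0],[0,0,0],8.81],
  [[0,0,0],[0,0,0],8.81],
])

```text
clock: 12.85
tool_pos: [0.4614, -0.349, 0.1886]
eef_rot: [0.48, 0.52, -0.479, 0.52]
contact_force: [0.4, 0.3, 0.0]
opening: 1.003
```

```bash
python3 - <<'E'
from h import *
plan([.458,-.385,.2])
d=snap("wrist","w4.png")
g=hsv(d); m=(g[...,1]<60)&(g[...,2]>90)
p0=[.458,-.385,.044]; u,v=px(d,p0); print(u,v, g[int(v),int(u)], g[int(v)-14,int(u)-14])
E
```

```text
t=12.85 tcp=[ 0.4614 -0.349   0.1886] yaw=4.7 q7=0.58 open=88.4mm F=[0.4 0.3 0. ] | TURN [ 0.  -0.  -0.1] then SHIFT [-1.14 -0.63  3.56] (cm; before turn: [-1.14 -0.63  3.56])
276.626488269299 231.82456140637734 [105  13  39] [ 20  18 127]
```

View pics/w4.png

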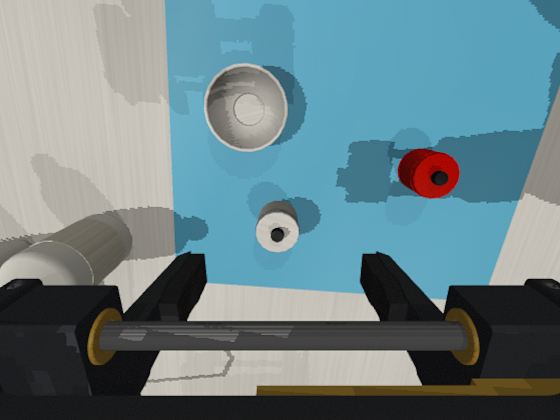

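Emit:
drive_tool([
  [[0,0,0],[1,-0.3,1.7],7],
  [[0,0,0],[1.5,-0.3,1.8],7],
  [[0,0,0],[2.5,0,0],7],
  [[0,0,0],[3,0,0],7],
  [[0,0,0],[3,0,0],7],
  [[0,0,0],[3,0,0],7],
  [[0,0,0],[1.5,0,0],7],
  [[0,0,0],[0.5,0,0],7],
  [[0,0,0],[0,0,0],7],
])

```text
clock: 13.65
tool_pos: [0.4578, -0.3833, 0.0272]
eef_rot: [0.479, 0.521, -0.478, 0.52]
contact_force: [0.1, 0.7, -1.1]
opening: 0.795
```

Emit:
drive_tool([
  [[0,0,0],[0,0,0],3.8],
  [[0,0,0],[0,0,0],3.8],
  [[0,0,0],[0,0,0],3.8],
  [[0,0,0],[0,0,0],3.8],
  [[0,0,0],[0,0,0],3.8],
], force=30)

```text
clock: 14.07
tool_pos: [0.458, -0.3855, 0.0298]
eef_rot: [0.479, 0.519, -0.479, 0.521]
contact_force: [-0.8, -0.2, 5.6]
opening: 0.51
```

```bash
python3 - <<'E'
from h import *
plan([.508,.045,.16],4.6)
E
```

```text
t=14.07 tcp=[ 0.458  -0.3855  0.0298] yaw=4.7 q7=0.60 open=44.9mm F=[-0.8 -0.2  5.6] | TURN [ 0.1  0.1 -0.1] then SHIFT [-13.02   8.44 -42.51] (cm; before turn: [-13.06   8.51 -42.48])
```

Emit:
drive_tool([
  [[0,0,0],[-1,0,0],3.8],
  [[0,0,0],[-3,0,0],3.8],
  [[0,0,0],[-3.5,0,0],3.8],
  [[0,0,0],[-3.5,0,0],3.8],
  [[0,0,0],[-2,0.5,-2],3.8],
  [[0,0,0],[0,0.7,-3.4],3.8],
  [[0,0,0],[0,0.7,-3.4],3.8],
  [[0,0,0],[0,0.7,-3.4],3.8],
  [[0,0,0],[0,0.7,-3.4],3.8],
  [[0,0,0],[0,0.7,-3.4],3.8],
  [[0,0,0],[0,0.7,-3.4],3.8],
  [[0,0,0],[0,0.7,-3.4],3.8],
])

```text
clock: 15.07
tool_pos: [0.4896, -0.1219, 0.1592]
eef_rot: [0.479, 0.52, -0.479, 0.52]
contact_force: [1.2, 0.0, -1.8]
opening: 0.515
```

Emit:
drive_tool([
  [[0,0,0],[0,0.7,-3.4],3.8],
  [[0,0,0],[0,0.7,-3.4],3.8],
  [[0,0,0],[0,0.7,-3.4],3.8],
  [[0,0,0],[0,0.7,-3],3.8],
  [[0,0,0],[0,0.5,-2],3.8],
  [[0,0,0],[0,0,0],3.8],
  [[0,0,0],[0,0,0],3.8],
  [[0,0,0],[0,0,0],3.8],
])

```text
clock: 15.73
tool_pos: [0.5102, 0.0296, 0.1589]
eef_rot: [0.479, 0.52, -0.48, 0.52]
contact_force: [-0.2, -0.1, -2.6]
opening: 0.51
```

```bash
python3 - <<'E'
from h import *
plan([.508,.045,.0385],4.6)
d=snap("side","side2.png"); c=cv2.imread("pics/side2.png")
cv2.imwrite("pics/side2c.png",cv2.resize(c[120:280,180:340],None,fx=3.5,fy=3.5,interpolation=2))
E
```

```text
t=15.73 tcp=[0.5102 0.0296 0.1589] yaw=4.6 q7=-0.01 open=44.9mm F=[-0.2 -0.1 -2.6] | TURN [0. 0. 0.] then SHIFT [12.04 -0.09 -1.55] (cm; before turn: [12.04 -0.09 -1.56])
```

View pics/side2c.png

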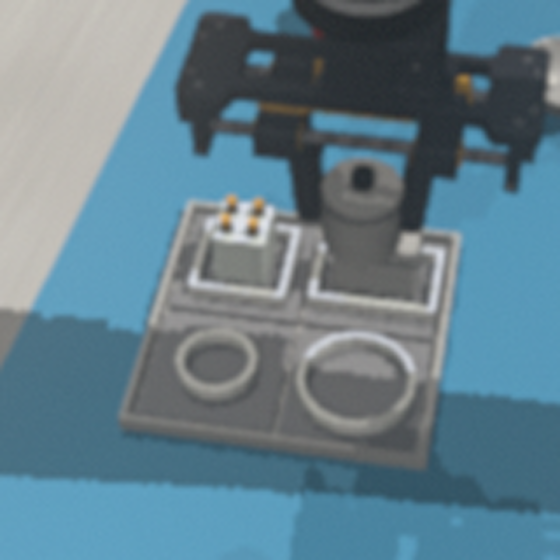

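Emit:
drive_tool([
  [[0,0,0],[2,-0.1,-1.5],3.8],
  [[0,0,0],[3,0,0],3.8],
  [[0,0,0],[3,0,0],3.8],
  [[0,0,0],[2,0,0],3.8],
  [[0,0,0],[1.2,0,0],3.8],
  [[0,0,0],[0.6,0,0],3.8],
  [[0,0,0],[0.2,0,0],3.8],
  [[0,0,0],[0,0,0],3.8],
  [[0,0,0],[0,0,0],3.8],
])

```text
clock: 16.53
tool_pos: [0.5091, 0.0453, 0.0396]
eef_rot: [0.48, 0.519, -0.479, 0.52]
contact_force: [-0.2, 0.5, -1.9]
opening: 0.514
```

Emit:
drive_tool([
  [[0,0,0],[0,0,0],5],
  [[0,0,0],[0,0,0],6.4],
  [[0,0,0],[0,0,0],6.4],
  [[0,0,0],[-2,0,0],6.4],
  [[0,0,0],[-3.5,0,0],6.4],
  [[0,0,0],[-3.5,0,0],7],
  [[0,0,0],[-3,0,0],8.81],
  [[0,0,0],[-2,0,0],8.81],
  [[0,0,0],[-2,0,-2],8.81],
  [[0,0,0],[0,0,-2],8.81],
  [[0,0,0],[0,0,-2],8.81],
])

```text
clock: 17.45
tool_pos: [0.5043, 0.106, 0.2006]
eef_rot: [0.481, 0.519, -0.478, 0.52]
contact_force: [0.7, -0.0, -1.4]
opening: 1.001
```

```bash
python3 - <<'E'
from h import *
plan([.53,.22,.2],70)
d=snap("top","top2.png")
print(px(d,[.55,.263,.082]))
E
```

```text
t=17.45 tcp=[0.5043 0.106  0.2006] yaw=4.6 q7=-0.13 open=88.2mm F=[ 0.7 -0.  -1.4] | TURN [-65.4   0.1  -0.2] then SHIFT [ 0.06 11.59 -1.49] (cm; before turn: [  0.09   3.47 -11.16])
(np.float64(181.11775737320025), np.float64(202.4578991379137))
```

Emit:
drive_tool([
  [[0,0,0],[0,0.4,-2.5],8.81],
  [[0,0,0],[0,0.4,-3.4],8.81],
  [[0,0,0],[0,0.4,-3.4],8.81],
  [[0,0,0],[0,0.4,-3.4],8.81],
  [[0,0,0],[0,0.5,-3.4],8.81],
  [[0,0,0],[0,0.5,-1.5],8.81],
  [[0,0,0],[0,0,0],8.81],
  [[0,0,0],[0,0,0],8.81],
  [[0,0,0],[0,0,0],8.81],
])

```text
clock: 18.25
tool_pos: [0.5151, 0.2809, 0.1986]
eef_rot: [0.479, 0.519, -0.48, 0.52]
contact_force: [-0.6, -0.7, 0.0]
opening: 0.998
```

```bash
python3 - <<'E'
from h import *
plan([.55,.26,.067])
d=snap("wrist","w5.png"); u,v=px(d,[.55,.26,.06]); print(u,v,px(d,[.55,.263,.082]),px(d,[.55,.263,.04]))
c=cv2.imread("pics/w5.png"); u,v=int(u),int(v); print(u-60,v-60)
cv2.imwrite("pics/w5c.png",cv2.resize(c[v-60:v+60,u-60:u+60],None,fx=5,fy=5,interpolation=2))
E
```

```text
t=18.25 tcp=[0.5151 0.2809 0.1986] yaw=4.6 q7=-0.39 open=87.9mm F=[-0.6 -0.7  0. ] | TURN [0.  0.1 0. ] then SHIFT [13.16  3.32  2.36] (cm; before turn: [13.16  3.32  2.33])
315.800672176798 222.84368236021788 (np.float64(318.676215705127), np.float64(228.4497040825196)) (np.float64(314.1402041315759), np.float64(213.4298160469866))
255 162
```

View pics/w5c.png

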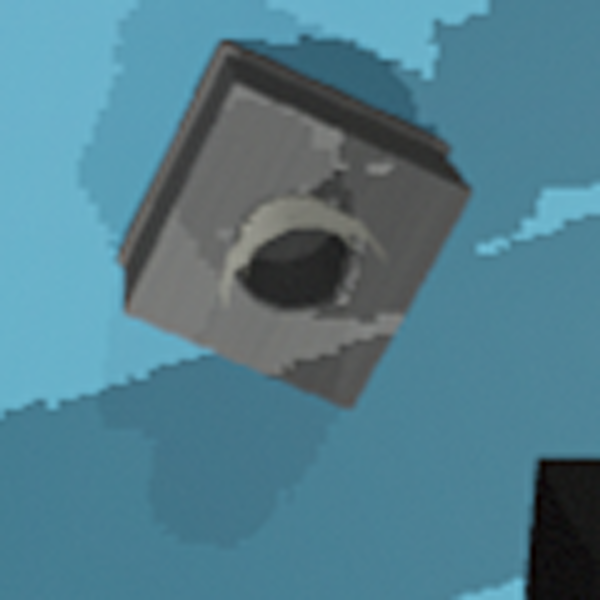

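```bash
python3 - <<'E'
from h import *
d=snap("wrist")
P=np.array([onz(d,255+u/5,162+v/5,.04) for u,v in((235,85),(470,190),(350,408),(125,312))])
e=np.diff(np.r_[P,P[:1]],axis=0);c=P.mean(0);print(c.round(4),np.hypot(e[:,0],e[:,1]).round(4),np.degrees(np.arctan2(e[:,1],e[:,0])).round(1))
print("bore",onz(d,255+297/5,162+252/5,.04).round(4))
for z in(.04,.068,.082): print(z,(np.array(px(d,[*c[:2],z]))-[255,162])*5)
plan([c[0],c[1],.067],4.6)
E
```

```text
[0.5499 0.2637 0.04  ] [0.0549 0.0555 0.0549 0.0552] [ -19.8 -109.9  159.8   70.1]
bore [0.5503 0.2638 0.04  ]
0.04 [294.84907471 252.26202364]
0.068 [309.21317886 299.58260548]
0.082 [317.44734196 326.70893268]
t=18.35 tcp=[0.5153 0.2806 0.1988] yaw=4.5 q7=-0.39 open=88.4mm F=[-0.7 -1.2  0.1] | TURN [-0.1  0.1  0. ] then SHIFT [13.18  3.31  1.96] (cm; before turn: [13.18  3.32  1.93])
```

Emit:
drive_tool([
  [[0,0,0],[1,1.3,0.8],8],
  [[0,0,0],[2,1.5,0.9],7],
  [[0,0,0],[2,0.52,0.25],7],
  [[0,0,0],[2,0,0],7],
  [[0,0,0],[2,0,0],7],
  [[0,0,0],[2,0,0],7],
  [[0,0,0],[1.3,0,0],7],
  [[0,0,0],[0.8,0,0],7],
  [[0,0,0],[0,0,0],7],
  [[0,0,0],[0,0,0],7],
])

```text
clock: 19.18
tool_pos: [0.5501, 0.2658, 0.068]
eef_rot: [0.479, 0.52, -0.479, 0.52]
contact_force: [-0.2, 0.5, 0.3]
opening: 0.794
```

```bash
python3 - <<'E'
from h import *
plan([.55,.2637,.067],4.6)
d=snap("side","side3.png"); c=cv2.imread("pics/side3.png")
cv2.imwrite("pics/side3c.png",cv2.resize(c[160:360,150:330],None,fx=3,fy=3,interpolation=2))
E
```

```text
t=19.18 tcp=[0.5501 0.2658 0.068 ] yaw=4.6 q7=-0.33 open=70.0mm F=[-0.2  0.5  0.3] | TURN [ 0.  0. -0.] then SHIFT [ 0.1  -0.03  0.21] (cm; before turn: [ 0.1  -0.03  0.21])
```

View pics/side3c.png

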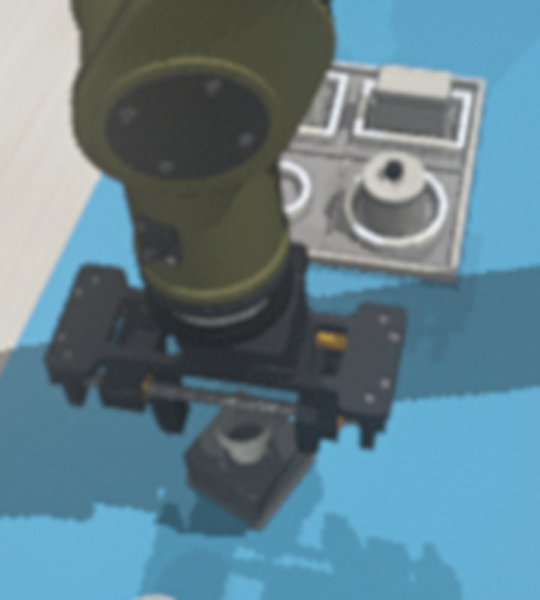

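Emit:
drive_tool([
  [[0,0,0],[0,0,0.2],5],
  [[0,0,0],[0,0,0],4],
  [[0,0,0],[0,0,0],2.8],
  [[0,0,0],[0,0,0],2.8],
  [[0,0,0],[0,0,0],2.8],
  [[0,0,0],[0,0,0],2.8],
], force=30)

```text
clock: 19.73
tool_pos: [0.55, 0.2643, 0.0678]
eef_rot: [0.479, 0.52, -0.479, 0.52]
contact_force: [-0.2, 0.7, 1.6]
opening: 0.369
```

Emit:
drive_tool([
  [[0,0,0],[-0.4,0,0],2.8],
  [[0,0,0],[-0.6,0,0],2.8],
  [[0,0,0],[-0.8,0,0],2.8],
  [[0,0,0],[-0.8,0,0],2.8],
  [[0,0,0],[-0.8,0,0],2.8],
  [[0,0,0],[-0.8,0,0],2.8],
  [[0,0,0],[-1,0,0],2.8],
  [[0,0,0],[-1.5,0,0],2.8],
  [[0,0,0],[-2,0,0],2.8],
  [[0,0,0],[-2,0,0],2.8],
  [[0,0,0],[0,0,0],2.8],
  [[0,0,0],[0,0,0],2.8],
])

```text
clock: 20.73
tool_pos: [0.5506, 0.2645, 0.1759]
eef_rot: [0.48, 0.52, -0.478, 0.52]
contact_force: [0.0, 0.4, -2.2]
opening: 0.367
```

```bash
python3 - <<'E'
from h import *
plan([.598,.052,.0685],4.6)
d=snap("side","side4.png"); c=cv2.imread("pics/side4.png")
cv2.imwrite("pics/side4c.png",cv2.resize(c[160:360,150:330],None,fx=3,fy=3,interpolation=2))
E
```

```text
t=20.73 tcp=[0.5506 0.2645 0.1759] yaw=4.7 q7=-0.34 open=32.3mm F=[ 0.   0.4 -2.2] | TURN [ 0.1 -0.1 -0.2] then SHIFT [10.74  3.02 21.56] (cm; before turn: [10.73  2.97 21.58])
```

View pics/side4c.png

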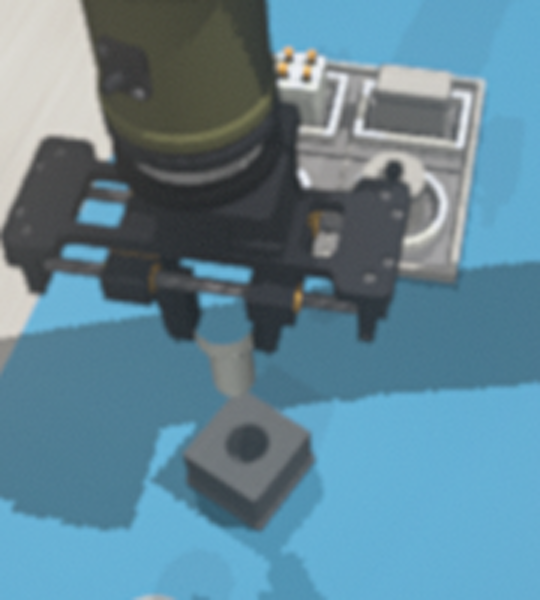

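Emit:
drive_tool([
  [[0,0,0],[0,0.3,2],2.8],
  [[0,0,0],[0,0.4,3],2.8],
  [[0,0,0],[0,0.4,3],2.8],
  [[0,0,0],[0,0.4,3],2.8],
  [[0,0,0],[0,0.4,3],2.8],
  [[0,0,0],[0,0.4,3],2.8],
  [[0,0,0],[1,0.4,2.5],2.8],
  [[0,0,0],[2,0.3,2],2.8],
  [[0,0,0],[2,0,0],2.8],
  [[0,0,0],[0,0,0],2.8],
  [[0,0,0],[0,0,0],2.8],
  [[0,0,0],[0,0,0],2.8],
])

```text
clock: 21.78
tool_pos: [0.5971, 0.0538, 0.1246]
eef_rot: [0.479, 0.521, -0.479, 0.52]
contact_force: [0.3, 0.0, -0.8]
opening: 0.371
```

```bash
python3 - <<'E'
from h import *
plan([.598,.052,.0685],4.6)
E
```

```text
t=21.78 tcp=[0.5971 0.0538 0.1246] yaw=4.8 q7=-0.02 open=32.7mm F=[ 0.3  0.  -0.8] | TURN [ 0.2 -0.1  0. ] then SHIFT [5.61 0.07 0.18] (cm; before turn: [5.61 0.07 0.19])
```

Emit:
drive_tool([
  [[0,0,0],[1.5,0,0.1],2.8],
  [[0,0,0],[2,0,0],2.8],
  [[0,0,0],[1,0,0],2.8],
  [[0,0,0],[0.6,0,0],2.8],
  [[0,0,0],[0.5,0,0],2.8],
  [[0,0,0],[0,0,0],2.8],
  [[0,0,0],[0,0,0],2.8],
])

```text
clock: 22.37
tool_pos: [0.5978, 0.0516, 0.0691]
eef_rot: [0.479, 0.52, -0.479, 0.52]
contact_force: [-0.2, 0.0, -1.3]
opening: 0.366
```

Emit:
drive_tool([
  [[0,0,0],[0,0,0],4],
  [[0,0,0],[0,0,0],5],
  [[0,0,0],[0,0,0],5],
  [[0,0,0],[-1.5,0,0],5],
  [[0,0,0],[-3,0,0],5],
  [[0,0,0],[-3,0,0],5],
  [[0,0,0],[-3,0,0],6],
  [[0,0,0],[-3,0,-3],6],
  [[0,0,0],[0,0,-3.5],6],
  [[0,0,0],[0,0,-3.5],6],
  [[0,0,0],[0,0,-3.5],6],
  [[0,0,0],[0,0,-3.5],6],
])

```text
clock: 23.37
tool_pos: [0.5835, 0.2219, 0.204]
eef_rot: [0.48, 0.52, -0.479, 0.52]
contact_force: [0.5, 0.7, 0.1]
opening: 0.68
```

Emit:
drive_tool([
  [[0,0,0],[0,0,-3],6],
  [[0,0,0],[0,0,-2],6],
  [[0,0,0],[0,0,0],6],
  [[0,0,0],[0,0,0],6],
  [[0,0,0],[0,0,0],6],
])

```text
clock: 23.78
tool_pos: [0.58, 0.2683, 0.2033]
eef_rot: [0.479, 0.519, -0.48, 0.52]
contact_force: [1.0, -0.4, 0.3]
opening: 0.679
```

```bash
python3 - <<'E'
from h import *
plan([.55,.26,.2])
s=snap("side"); t=snap("top")
f=lambda c,k:cv2.resize(c,None,fx=k,fy=k,interpolation=2)
a=f(s["color"][150:280,195:325,::-1],3); b=f(t["color"][155:285,115:325,::-1],3)
h=max(a.shape[0],b.shape[0])
b=cv2.resize(t["color"][155:255,235:335,::-1],(390,390),interpolation=2)
cv2.imwrite("pics/fin.png",np.hstack([a,b]))
E
```

```text
t=23.78 tcp=[0.58   0.2683 0.2033] yaw=4.6 q7=-0.34 open=59.8mm F=[ 1.  -0.4  0.3] | TURN [-0.   0.1 -0. ] then SHIFT [ 0.33 -3.05  0.59] (cm; before turn: [ 0.33 -3.05  0.59])
```

View pics/fin.png

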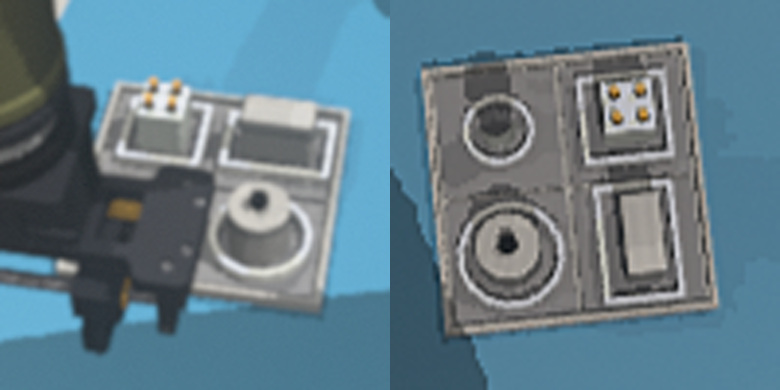

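Emit:
drive_tool([
  [[0,0,0],[-1,-2.5,-1.5],6],
  [[0,0,0],[-1,-3,-1.5],6],
  [[0,0,0],[-1,-3,-1.5],6],
  [[0,0,0],[-1,-3,-1.5],6],
  [[0,0,0],[-1,-3,-1.5],6],
  [[0,0,0],[0,-3,-2],6],
  [[0,0,0],[0,-2,-2],6],
  [[0,0,0],[0,0,0],6],
  [[0,0,0],[0,0,0],6],
  [[0,0,0],[0,0,0],6],
])

```text
clock: 24.72
tool_pos: [0.3772, 0.3675, 0.2533]
eef_rot: [0.48, 0.519, -0.48, 0.52]
contact_force: [0.8, -0.4, 0.6]
opening: 0.685
```

```bash
python3 - <<'E'
from h import *
plan([.55,.26,.2])
s=snap("side"); t=snap("top")
f=lambda c,w,h:cv2.resize(c[...,::-1],(w,h),interpolation=2)
a=f(s["color"][165:265,205:325],480,400); u,v=map(int,px(t,[.5,.39,.03])); b=f(t["color"][v-60:v+50,u-40:u+50],320,400)
cv2.imwrite("pics/fin2.png",np.hstack([a,b]))
m=lambda x,y,z:onz(t,235+(x-390)/3.9,155+y/3.9,z).round(4)
print("knob",m(508,243,.062),"LR .508 .045 | case",m(643,233,.054),"OB .515 -.045| bur",m(630,107,.050),"SQ .6045 -.038")
print("cup",onz(t,138,202,.044).round(3)," (same px as start?)")
o=cv2.imread("pics/top0.png")[...,::-1]
for n,(x,y) in dict(cup=(138,202),empty=(135,245)).items():
    g=lambda i:cv2.cvtColor(i[y-30:y+30,x-25:x+25].copy(),7).astype(np.float32)
    T=cv2.cvtColor(o[y-12:y+12,x-12:x+12].copy(),7).astype(np.float32)
    r_=cv2.matchTemplate(g(t["color"]),T,5); print(n,"shift px",np.array(cv2.minMaxLoc(r_)[3])-[13,18],r_.max().round(2))
E
```

```text
t=24.72 tcp=[0.3772 0.3675 0.2533] yaw=4.5 q7=-0.66 open=60.3mm F=[ 0.8 -0.4  0.6] | TURN [-0.   0.  -0.1] then SHIFT [ 5.33 16.38 12.07] (cm; before turn: [ 5.36 16.37 12.07])
knob [0.5081 0.0443 0.062 ] LR .508 .045 | case [ 0.5139 -0.0475  0.054 ] OB .515 -.045| bur [ 0.6029 -0.0416  0.05  ] SQ .6045 -.038
cup [0.562 0.388 0.044]  (same px as start?)
cup shift px [0 0] 0.5
empty shift px [0 0] 1.0
```

View pics/fin2.png

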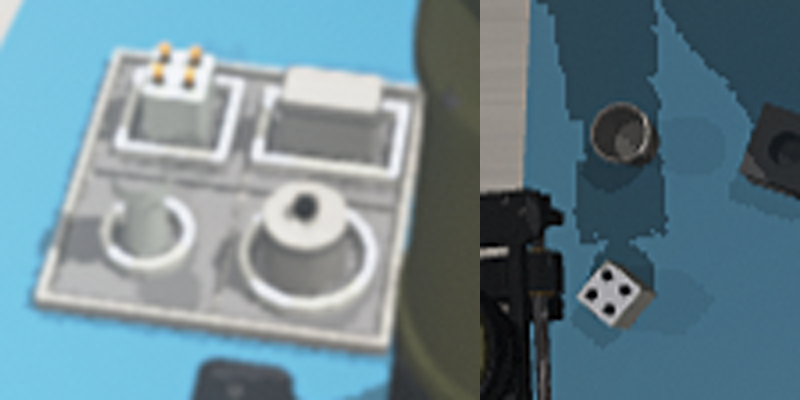

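```bash
python3 -c "
from h import *
print(r.finish_job())"
```

```text
the job is handed in; nothing more can be done
None
```

I packed the case, the filled bur block, the lidded pot and the plunger into their matching pockets and handed the job in at about 25 s of the 120 s allowed. No verdict was reported.

- **Positions:** in the last top view the pot, case and bur block measure within about 4 mm of their pocket centres. The plunger was released about 1 mm from its pocket centre (arm reading).
- **Upright and seated:** in the last side picture all four stand upright inside their rims. I did not measure heights or tilt as numbers.
- **Cup and empty block:** neither was touched, and both match their starting pixels. The cup's match score was weak (0.5) because the shadow on it had changed, but the picture shows it standing in the same place.
- **Checks that disagreed:**
  - The top of the plunger's head looks see-through in every camera. I therefore placed it from the mill's bore and confirmed it by the grip width (32.5 mm, 34 mm nominal) and the load when lifted.
  - The mill's top face measured 55 mm against the stated 60 mm, although its centre agreed from two views.
  - Closing on the pot pushed the tool up about 2.5 mm, with a brief 5.6 N. I added that to its placing height.

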